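Load a wall socket into the test stand and clamp it

ROBOT

A 7-joint arm with a two-finger parallel gripper is mounted at the origin on the work surface. World frame = base frame: x ahead of the robot, y to its left, z up, the work surface at z = 0. Lengths are in m, angles in rad, forces in N, time in s.
With the tool pointing down it reaches from about 0.35 to 0.775 m from the base axis. Payload 3.1 kg.
Tool frame: the origin (TCP) lies at the very end of the fingers, on their centre line; the grasp point (between the pads) lies 19 mm behind it (hold_point_z is the distance from the TCP to the grasp point, in m); x points along the fingers, y is the direction in which the jaws open and shut, and the axes are right-handed (so a half turn about x gives the same grasp; the last joint's range is limited). The gripper opens to 85 mm and grips with 20 to 120 N. Pads are 22 mm wide; open, the fingers measure 114 mm over their backs; the gripper's body (76 mm by 85 mm) begins 54 mm behind the grasp point. The pads swing forward as they close: fully open they stand 13 mm farther back than shut.
Start: joints at [1.08, 0.311, 0.014, 1.512, -0.004, 1.319, -0.027], TCP at [0.239, -0.496, 0.231] pointing down, gripper open.
Joint ranges: [-2.7, 2.7], [-0.3, 1.91], [-1.27, 1.3], [0.12, 2.57], [-1.44, 4.58], [0.2, 2.03], [-3.05, 3.05]. Speed limits (rad/s): [2.79, 2.79, 3.14, 3.14, 3.14, 3.14, 3.14].

INTERFACE

Orientations are given as a unit quaternion [x, y, z, w].
In Python, from plant import sense, grab_frame, camera_model, hand_in, hold_point_z gives the robot as it stands.
- The arm moves only by the tool apply_moves, never from a script. Its argument "motion" is a list of rows, each a list of 5 numbers: the opening, from 0 (shut) to 1 (fully open), then the shift along the world's x, y, z in m, then the turn about the world's z in rad. In form: [[hand, dx, dy, dz, twist], ...]. A call has 1 to 5 rows; each row is the pose to reach, as a shift and turn from the pose commanded when the call began; what a row does not reach only later rows make up. A row lasts 1/10 s, in which the tool goes at most 50 mm and 8.59 degrees, less where a joint would pass 70% of its speed; a pose out of reach is approached as far as the arm can. A call with a gripper value outside its range is refused whole. The fingers move at their own pace and stop on an object; the grip force is fixed at half the most. Time passes only in rows, so rows that repeat a pose let the fingers close. It gives the time, the measured TCP pose, the force and the opening at its end, in the units of the state.
- sense(): the state, without advancing time (a new reading comes with each control period).
- grab_frame(name): name is "scene" or "top" or "wrist"; returns the picture (480x640x3 uint8, red, green, blue); there is no depth.
- camera_model(name): a dict with "fov_y" (degrees; the focal length in pixels is half the picture's height over the tangent of half this angle, whatever the lens; pixels are square), "cx", "cy" (the principal point, pixels), "extrinsics" (4x4, takes a point from camera to world coordinates); the wrist camera has in their place "mount" (4x4, takes a point from camera to tool coordinates, whose origin is the TCP and whose axes are the tool frame's). Camera axes: x right, y down, z forward; pixel columns grow to the right and rows downward; lengths in m; the calibration is good to about 2 mm. A picture is of the moment at which its call begins: read the wrist's pose just before it. camera_model takes no time and is no camera call.
- hand_in(): hands the job in, once; it reports no verdict.
The state is a dict: "time_s": time; "q": joint angles; "joint_velocities": joint speeds; "effort": joint torques, N m; "eef_pos": TCP position; "tool_rot": TCP orientation; "ft_force": force on the tool from outside, world axes, zero at the start; "moment": the same for the moment, N m; "grip_width": finger opening in m.
Only numpy, scipy, OpenCV 4.12 (cv2) and the standard library are available. Lean on these libraries where they do the work, as an engineer would, in place of code of your own. Each camera call takes 0.05 s, during which the arm holds its last target. There are 200 camera calls.

TASK

Pick up the wall socket (the white box with the round recess in its face) and set it face up in the nest of the test stand, then press it down slowly until you feel it is fully home at the bottom of the nest. Only then swing the stand's open clamp over and close it right down onto the socket, and let go of everything.

Things in the scene. Friction and masses are not known exactly. Their poses are not given: they have to be found in the camera images.
- socket: White wall socket box, 56 x 56 mm, 56 mm high, 0.08-0.17 kg, round recess 39 mm wide, 10 mm deep in its top face. Origin: centre of the underside, z up; stands face up on the table. Fits the nest in any quarter turn. Two white boxes of the same footprint nearby, one with a rocker switch, one with a plain lid, are not wanted.
- nest (a point): Where the socket's underside centre lies when fully home, 24 mm above the table. z up, y to the clamp hinge. Well 62 mm wide, walls flare to 78 mm at the rim (86 outside), 16 mm above this point. A brass plate in it starts 8-12 mm too high; it slides down stiffly (6 N + 0.8 N per 10 mm/s), has no spring, stops hard when the socket is home. Finger room: x sides of the socket.
- clamp (a joint): Clamp angle, rad: 0 closed (arm level, pad on the home socket), 1.57 upright, more leans away from the nest; starts 1.75-2.1. Hinge along nest x, at nest y +85 mm, 66 mm above nest; its posts reach 74 mm above nest, y 72-98 mm, x within 26 mm. Stiff (0.25 Nm): the arm stays where left; 3-4 N near its end moves it.
- clamp_end (a point): Centre of the black crossbar (14 mm thick, 64 mm long, along nest x) at the free end of the clamp, 135 mm from the hinge axis. The straight steel arm between is 30 mm wide, 8 mm thick; its rubber pad lies 85 mm from the hinge. The stand is fixed to the table; its base is 22 mm high, 120 mm along x, nest y -68 to +118 mm.

How it is judged:
On the way:
1. the socket is pressed fully home in the nest, face up, while the clamp is still open (more than 0.8 rad) (horizontal distance between socket and nest below 0.01 m and z of socket in the frame of nest below 0.003 m and angle between socket's own z axis and vertical below 0.12 rad and value of joint clamp above 0.8 rad), for 0.2 s.
At the end, for the whole second after the job is handed in: The socket is at rest face up in the nest (within 10 mm sideways, tilted less than 7 degrees), its underside no more than 3 mm above the fully home position, and the clamp is closed over it (less than 0.1 rad) (horizontal distance between socket and nest below 0.01 m and z of socket in the frame of nest below 0.003 m and angle between socket's own z axis and vertical below 0.12 rad and value of joint clamp below 0.1 rad and linear speed of socket below 0.02 m/s); the robot touches nothing.
It also fails if it takes over 59 s, if anything falls off the work surface, if the arm or the gripper's body presses on something with over 40 N, if the wrist force passes 120 N, or if a joint passes its speed limit or range.

## Working session

There is one attempt and no reset: what is moved stays moved. The work goes in short steps, Python scripts to look and compute and a tool call to move; the robot and the scene stay as the last step left them, time stands still between calls to the robot, and variables do not carry over. Pictures are saved under pics/ and viewed, about 8 in all and at most 12, crops included, and the job is handed in when it is done.

Besides the shell and the picture viewer there is one more tool, called after "Request:" by a JSON object that holds its "api" and its "payload". apply_moves: Moves the arm, as the interface text tells. Its arguments: {"type":"object","properties":{"motion":{"type":"array"}},"required":["motion"]}

```bash
mkdir -p pics; python3 - <<'E'
from plant import *
import cv2,numpy as np
s=sense();print({k:np.round(v,3).tolist() for k,v in s.items()},hold_point_z)
for n in("top","scene","wrist"):
    m=camera_model(n);print(n,{k:np.round(v,4).tolist() for k,v in m.items()})
for n in("top","scene"):
    cv2.imwrite(f"pics/{n}0.png",grab_frame(n)[:,:,::-1])
E
```

```text
{'time_s': 0.0, 'q': [1.08, 0.312, 0.014, 1.513, -0.004, 1.319, -0.027], 'joint_velocities': [-0.002, 0.0, -0.001, 0.0, -0.001, -0.0, -0.0], 'effort': [0.001, -37.993, 0.146, -23.059, 0.012, 0.014, -0.0], 'eef_pos': [0.238, -0.495, 0.23], 'tool_rot': [-0.689, -0.158, 0.69, -0.157], 'ft_force': [0.08, -0.236, 0.262], 'moment': [-0.054, -0.011, -0.034], 'grip_width': 0.085} 0.0187
top {'fov_y': 46.3276, 'cx': 317.7358, 'cy': 246.0301, 'extrinsics': [[0.0169, -0.9872, 0.1589, 0.3997], [-0.9994, -0.0119, 0.0321, -0.0445], [-0.0298, -0.1593, -0.9868, 0.8527], [0.0, 0.0, 0.0, 1.0]]}
scene {'fov_y': 46.3166, 'cx': 315.9388, 'cy': 235.61, 'extrinsics': [[0.8823, 0.3465, -0.3184, 0.7802], [0.4705, -0.6677, 0.577, -0.5133], [-0.0127, -0.6589, -0.7521, 0.7409], [0.0, 0.0, 0.0, 1.0]]}
wrist {'fov_y': 64.0116, 'cx': 316.5158, 'cy': 244.3854, 'mount': [[0.0003, -0.3176, 0.9482, -0.1422], [1.0, 0.0011, 0.0, 0.0005], [-0.0011, 0.9482, 0.3176, -0.0813], [0.0, 0.0, 0.0, 1.0]]}
```

View pics/top0.png

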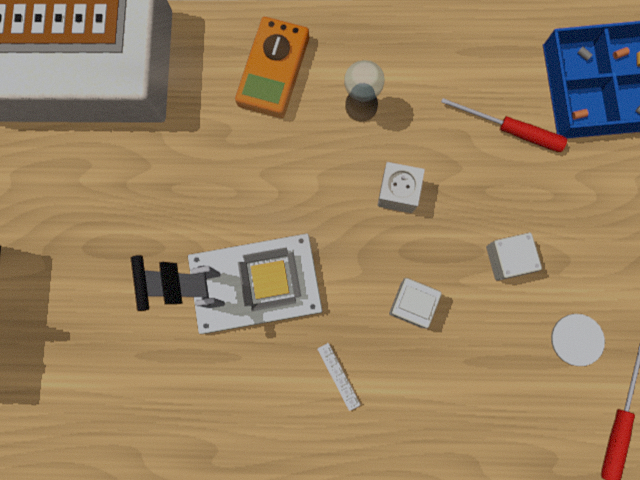

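View pics/scene0.png

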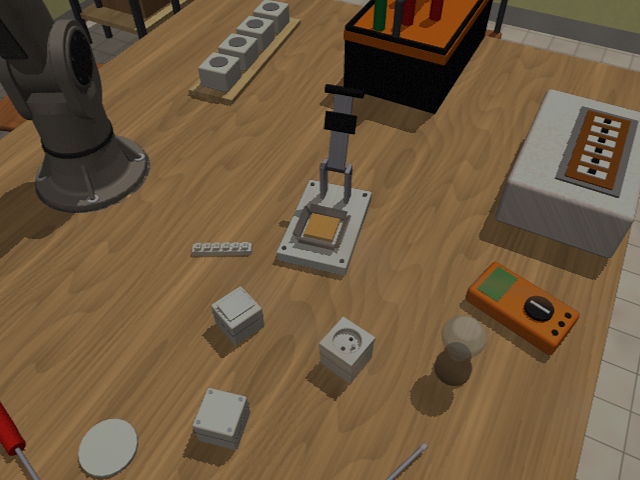

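Top view: the socket is at about (402,186), the stand's base corners are at (189,255), (309,235), (322,312) and (198,332), and the crossbar is at (140,283). The switch box and lid box are at (416,303) and (516,257).

```bash
cat > h.py <<'E'
from plant import *
import cv2,numpy as np
from scipy.spatial.transform import Rotation as R
def ray(n,uv,T=None):
    m=camera_model(n);f=240/np.tan(np.radians(m["fov_y"]/2))
    T=np.array(m["extrinsics"]) if T is None else T
    uv=np.atleast_2d(uv).astype(float)
    d=np.c_[(uv[:,0]-m["cx"])/f,(uv[:,1]-m["cy"])/f,np.ones(len(uv))]@T[:3,:3].T
    return T[:3,3],d
def onz(n,uv,z,T=None):
    o,d=ray(n,uv,T);return o+d*((z-o[2])/d[:,2])[:,None]
def wristT(s):
    T=np.eye(4);T[:3,:3]=R.from_quat(s["tool_rot"]).as_matrix();T[:3,3]=s["eef_pos"]
    return T@np.array(camera_model("wrist")["mount"])
def proj(n,P,T=None):
    m=camera_model(n);f=240/np.tan(np.radians(m["fov_y"]/2))
    T=np.array(m["extrinsics"]) if T is None else T
    p=(np.atleast_2d(P)-T[:3,3])@T[:3,:3];return p[:,:2]/p[:,2:]*f+[m["cx"],m["cy"]]
E
python3 - <<'E'
from h import *
im=cv2.imread("pics/top0.png");hsv=cv2.cvtColor(im,cv2.COLOR_BGR2HSV)
def blobs(mask,amin):
    c,_=cv2.findContours(mask,cv2.RETR_EXTERNAL,cv2.CHAIN_APPROX_NONE)
    return [a for a in c if cv2.contourArea(a)>amin]
w=((hsv[...,1]<40)&(hsv[...,2]>185)).astype(np.uint8)
roi=w*0;roi[150:225,365:440]=w[150:225,365:440]
for c in blobs(roi,200):
    r=cv2.minAreaRect(c);b=cv2.boxPoints(r);P=onz("top",b,.056);print("sock",np.round(r[0]),r[1:],P.round(4).tolist(),P.mean(0).round(4))
w=((hsv[...,1]<40)&(hsv[...,2]>140)).astype(np.uint8)
roi=w*0;roi[225:345,180:330]=w[225:345,180:330]
for c in blobs(cv2.morphologyEx(roi,cv2.MORPH_CLOSE,np.ones((5,5))),3000):
    r=cv2.minAreaRect(c);b=cv2.boxPoints(r);P=onz("top",b,.022);print("base",r,P.round(4).tolist(),P.mean(0).round(4))
br=cv2.inRange(hsv,(15,120,120),(35,255,255));roi=br*0;roi[250:310,240:300]=br[250:310,240:300]
for c in blobs(roi,300):
    r=cv2.minAreaRect(c);P=onz("top",cv2.boxPoints(r),.034);print("brass",r,P.round(4).tolist(),P.mean(0).round(4))
# crossbar: two views, rough
print("bar top ray",ray("top",[140,283]),"scene",ray("scene",[344,90]))
cv2.imwrite("pics/c.png",cv2.resize(im[140:345,120:440],None,fx=2.5,fy=2.5,interpolation=cv2.INTER_CUBIC))
E
```

```text
base ((253.037109375, 283.20770263671875), (80.09021759033203, 124.81134796142578), 79.87532806396484) [[0.5177, 0.1832, 0.022], [0.5534, -0.0016, 0.022], [0.4356, -0.0247, 0.022], [0.4007, 0.1558, 0.022]] [0.4769 0.0782 0.022 ]
brass ((269.2701416015625, 279.3641052246094), (33.13506317138672, 33.88813400268555), 79.99201965332031) [[0.5005, 0.0821, 0.034], [0.5099, 0.033, 0.034], [0.4619, 0.0233, 0.034], [0.4525, 0.0719, 0.034]] [0.4812 0.0526 0.034 ]
bar top ray (array([ 0.3996761 , -0.04445567,  0.85271327]), array([[ 0.08848869,  0.34796109, -0.98784235]])) scene (array([ 0.78019966, -0.5133309 ,  0.74086602]), array([[-0.364252  ,  0.77375154, -0.58178788]]))
```

View pics/c.png

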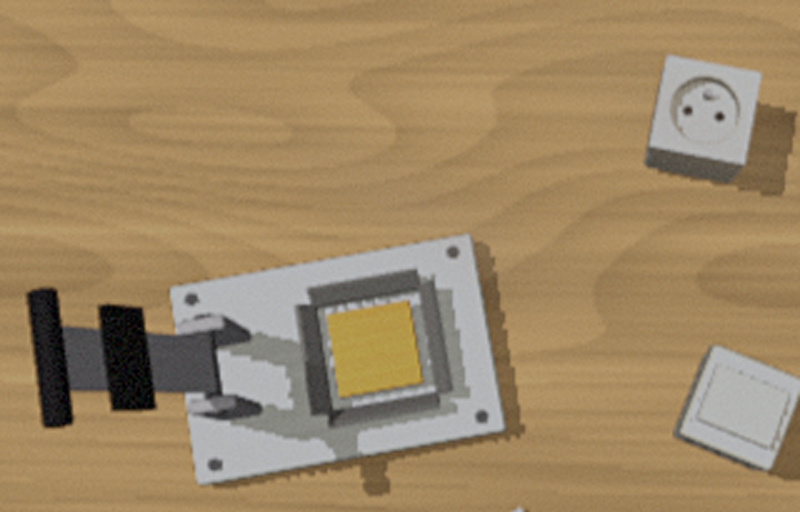

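In the crop, the socket's top-face corners are at (667,56), (761,72), (744,165) and (650,150). The base corners are at (170,288), (470,235), (503,431) and (198,485), and the bar runs from (42,290) to (57,425).

```bash
python3 - <<'E'
from h import *
g=lambda a:np.array(a)/2.5+[120,140]-.2
P=onz("top",g([(667,56),(761,72),(744,165),(650,150)]),.056)
ang=lambda d:np.degrees(np.arctan2(d[1],d[0])).round(2)
print("sock",P.mean(0),[ang(P[(i+1)%4]-P[i]) for i in range(4)],[np.linalg.norm(P[(i+1)%4]-P[i]).round(4) for i in range(4)])
B=onz("top",g([(170,288),(470,235),(503,431),(198,485)]),.022)
print("base",B.mean(0),[ang(B[(i+1)%4]-B[i]) for i in range(4)],[np.linalg.norm(B[(i+1)%4]-B[i]).round(4) for i in range(4)])
yd=(B[0]+B[3]-B[1]-B[2])[:2];yd/=np.linalg.norm(yd);xd=np.array([yd[1],-yd[0]])
n=B.mean(0)[:2]-yd*.025;print("nest",n,"y dir",yd,ang(yd),"x dir",ang(xd))
h=np.r_[n+yd*.085,.09]
for a in(1.75,1.85,1.95,2.05,2.1):
    c=h+.135*np.r_[-yd*np.cos(a),np.sin(a)];print(a,c.round(3),proj("top",c).round(1),proj("scene",c).round(1))
s=sense();Rm=R.from_quat(s["tool_rot"]).as_matrix();print("tool y dir",ang(Rm[:,1]),Rm.round(2).tolist())
E
```

```text
sock [ 0.62111134 -0.13995042  0.056     ] [np.float64(-99.64), np.float64(169.33), np.float64(81.2), np.float64(-9.98)] [np.float64(0.0556), np.float64(0.0569), np.float64(0.0549), np.float64(0.0577)]
base [0.4761313  0.07687019 0.022     ] [np.float64(-79.16), np.float64(-169.47), np.float64(100.87), np.float64(11.1)] [np.float64(0.1837), np.float64(0.1191), np.float64(0.1825), np.float64(0.1192)]
nest [0.48084033 0.0523177 ] y dir [-0.18836134  0.98209979] 100.86 x dir 10.86
1.75 [0.46  0.159 0.223] [[155.9 279.5]] [[342.   96.1]]
1.85 [0.458 0.172 0.22 ] [[145.4 281.8]] [[344.1  93. ]]
1.95 [0.455 0.185 0.215] [[135.8 284.1]] [[346.2  90.9]]
2.05 [0.453 0.197 0.21 ] [[127.  286.4]] [[348.1  89.6]]
2.1 [0.452 0.203 0.207] [[123.1 287.5]] [[348.9  89.3]]
tool y dir -64.28 [[-0.0, 0.43, -0.9], [0.0, -0.9, -0.43], [-1.0, -0.0, 0.0]]
```

Request:
{"api": "apply_moves", "payload": {"motion": [[1,0.035,0.032,0,0.087],[1,0.07,0.064,0,0.174],[1,0.105,0.097,0,0.26],[1,0.14,0.129,0,0.348],[1,0.175,0.161,0,0.435]]}}

```text
time_s: 0.6
eef_pos: [0.4145, -0.3329, 0.2309]
tool_rot: [-0.639, -0.304, 0.639, -0.303]
ft_force: [-0.0, -0.5, 0.0]
grip_width: 0.0852
```

Request:
{"api": "apply_moves", "payload": {"motion": [[1,0.035,0.032,-0.01,0.087],[1,0.07,0.064,-0.02,0.174],[1,0.105,0.097,-0.04,0.26],[1,0.14,0.129,-0.06,0.348],[1,0.175,0.161,-0.08,0.435]]}}

```text
time_s: 1.1
eef_pos: [0.5861, -0.1754, 0.1521]
tool_rot: [-0.558, -0.434, 0.558, -0.434]
ft_force: [0.3, -0.1, 0.5]
grip_width: 0.0854
```

Request:
{"api": "apply_moves", "payload": {"motion": [[1,0.033,0.034,0,0.087],[1,0.033,0.034,0,0.087],[1,0.033,0.034,0,0.087],[1,0.033,0.034,0,0.087]]}}

```text
time_s: 1.5
eef_pos: [0.6175, -0.1443, 0.1529]
tool_rot: [-0.539, -0.456, 0.541, -0.457]
ft_force: [0.3, -0.6, 0.4]
grip_width: 0.0853
```

```bash
python3 - <<'E'
from h import *
s=sense();im=grab_frame("wrist")[:,:,::-1];cv2.imwrite("pics/w1.png",im)
Rm=R.from_quat(s["tool_rot"]).as_matrix();print(s["eef_pos"],np.degrees(np.arctan2(Rm[1,1],Rm[0,1])),Rm[:,0],s["q"],s["ft_force"])
T=wristT(s);np.save("w1.npy",T)
print(proj("wrist",[.621,-.14,.056],T))
E
```

```text
[ 0.61746217 -0.14433463  0.1528831 ] -9.56536471976898 [-0.00125866 -0.00147258 -0.99999812] [ 0.4247696   0.55903867 -0.35050225  1.36849996  0.19489216  1.24872757
 -0.10532822] [ 0.31661393 -0.55314438  0.41639996]
[[320.88430896 238.58194539]]
```

View pics/w1.png

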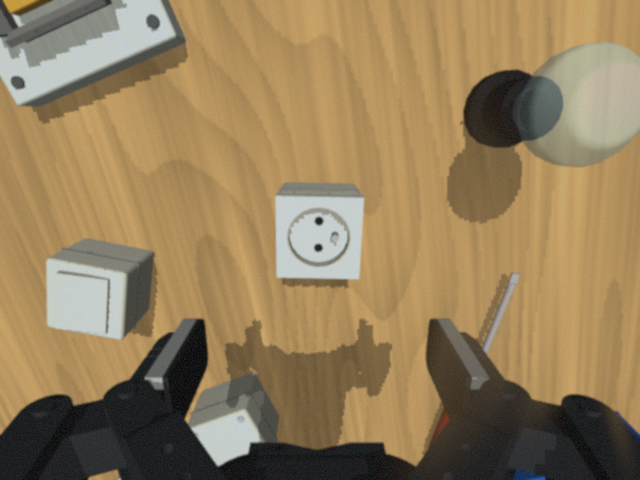

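Request:
{"api": "apply_moves", "payload": {"motion": [[1,0,0,0,0],[1,0,0,0,0]]}}

```text
time_s: 1.75
eef_pos: [0.6177, -0.1442, 0.1536]
tool_rot: [-0.54, -0.456, 0.54, -0.457]
ft_force: [0.1, 0.2, 0.4]
grip_width: 0.0855
```

Request:
{"api": "apply_moves", "payload": {"motion": [[1,0.002,0.005,-0.03,0],[1,0.002,0.005,-0.06,0],[1,0.002,0.005,-0.09,0],[1,0.002,0.005,-0.115,0],[1,0.002,0.005,-0.131,0]]}}

```text
time_s: 2.25
eef_pos: [0.6186, -0.1383, 0.0202]
tool_rot: [-0.539, -0.458, 0.541, -0.456]
ft_force: [-0.4, -0.4, 0.1]
grip_width: 0.0856
```

Request:
{"api": "apply_moves", "payload": {"motion": [[1,0,0,0,0],[0.3,0,0,0,0],[0.3,0,0,0,0],[0.3,0,0,0,0],[0.3,0,0,0,0]]}}

```text
time_s: 2.75
eef_pos: [0.6222, -0.1379, 0.0246]
tool_rot: [0.541, 0.456, -0.538, 0.458]
ft_force: [0.6, 0.3, 5.5]
grip_width: 0.055
```

Request:
{"api": "apply_moves", "payload": {"motion": [[0.3,0,0,0,0],[0.3,0,0,0,0],[0.3,0,0,0.01,0],[0.3,0,0,0.03,0]]}}

```text
time_s: 3.15
eef_pos: [0.6179, -0.1374, 0.0507]
tool_rot: [-0.538, -0.459, 0.541, -0.456]
ft_force: [-0.2, -0.4, -1.2]
grip_width: 0.0552
```

Request:
{"api": "apply_moves", "payload": {"motion": [[0.3,0,0,0.04,0],[0.3,0,0,0.09,0],[0.3,-0.03,0.04,0.1,0.07],[0.3,-0.06,0.08,0.1,0.14],[0.3,-0.09,0.12,0.1,0.21]]}}

```text
time_s: 3.65
eef_pos: [0.5298, -0.0171, 0.1532]
tool_rot: [0.488, 0.511, -0.488, 0.512]
ft_force: [1.0, 0.5, -1.2]
grip_width: 0.0552
```

Request:
{"api": "apply_moves", "payload": {"motion": [[0.3,-0.025,0.035,0,0.07],[0.3,-0.047,0.069,0,0.147],[0.3,-0.047,0.069,0,0.147],[0.3,-0.047,0.069,-0.03,0.147],[0.3,-0.047,0.069,-0.03,0.147]]}}

```text
time_s: 4.15
eef_pos: [0.4804, 0.0496, 0.1196]
tool_rot: [0.448, 0.547, -0.452, 0.544]
ft_force: [-0.8, -0.2, -1.2]
grip_width: 0.0549
```

```bash
python3 - <<'E'
from h import *
s=sense();im=grab_frame("wrist")[:,:,::-1];cv2.imwrite("pics/w2.png",im)
Rm=R.from_quat(s["tool_rot"]).as_matrix();print(s["eef_pos"],np.degrees(np.arctan2(Rm[1,1],Rm[0,1])),Rm[:,0],s["q"],s["ft_force"],s["grip_width"])
T=wristT(s);np.save("w2.npy",T)
n=np.array([.481,.0523]);yd=np.array([-.188,.982]);xd=np.array([.982,.188])
print(proj("wrist",[np.r_[n+a*xd+b*yd,.04] for a,b in((.043,.043),(-.043,.043),(-.043,-.043),(.043,-.043))],T).round())
print(proj("wrist",[np.r_[n+a*xd+b*yd,.022] for a,b in((.06,.118),(-.06,.118),(-.06,-.068),(.06,-.068))],T).round())
E
```

```text
[0.48043376 0.04964089 0.11960826] 11.017262465035849 [-0.00773013 -0.001474   -0.99996904] [ 0.28420582  0.32389697 -0.51942949  1.83113037  0.18375343  1.04226878
 -0.11494499] [-0.77687147 -0.15305832 -1.20864616] 0.05492938481370108
[[395. 181.]
 [246. 181.]
 [253. 313.]
 [386. 314.]]
[[428.  42.]
 [214.  41.]
 [235. 332.]
 [403. 333.]]
```

View pics/w2.png

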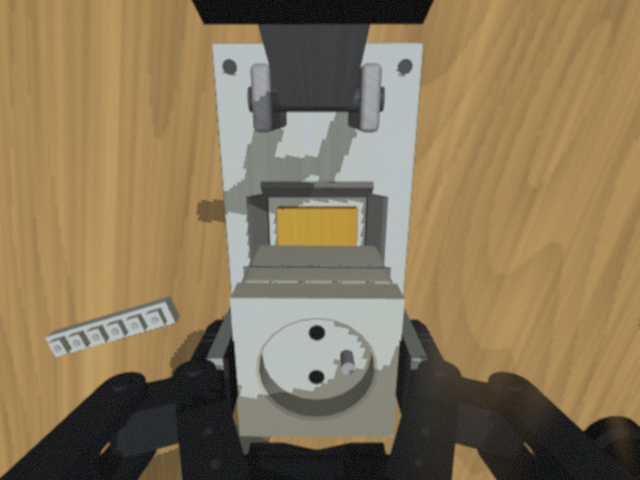

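Request:
{"api": "apply_moves", "payload": {"motion": [[0.3,0,0.001,-0.015,0],[0.3,0,0.001,-0.03,0],[0.3,0,0.001,-0.04,0],[0.3,0,0.001,-0.045,0],[0.3,0,0.001,-0.049,0]]}}

```text
time_s: 4.7
eef_pos: [0.4843, 0.0514, 0.0734]
tool_rot: [0.45, 0.545, -0.45, 0.546]
ft_force: [-0.5, 0.3, -1.0]
grip_width: 0.0551
```

```bash
python3 - <<'E'
from h import *
s=sense();print(s["eef_pos"],s["ft_force"],s["moment"])
a=grab_frame("scene")[120:300,230:430,::-1];b=grab_frame("top")[200:360,120:340,::-1]
f=lambda x,w:cv2.resize(x,(w,int(x.shape[0]*w/x.shape[1])),interpolation=cv2.INTER_CUBIC)
A=f(a,400);B=f(b,400);h=max(len(A),len(B));o=np.zeros((h,800,3),np.uint8);o[:len(A),:400]=A;o[:len(B),400:]=B
cv2.imwrite("pics/s2.png",o)
E
```

```text
[0.48426219 0.0514059  0.07342348] [-0.45655094  0.30173938 -1.02838908] [-0.02416346  0.00327216  0.02408302]
```

View pics/s2.png

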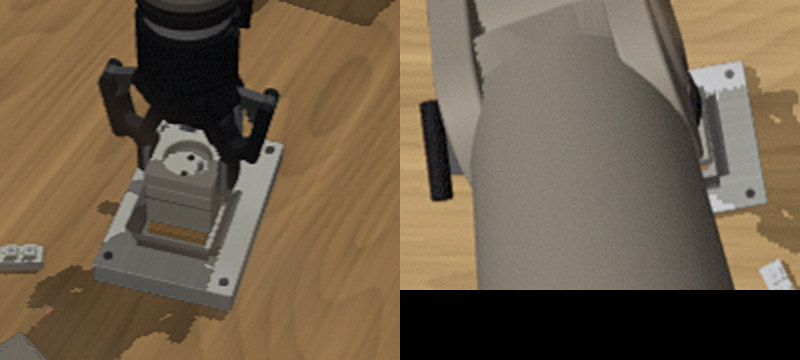

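The socket hangs squarely over the well, with brass visible in front of it. I'll go down slowly from here.

Request:
{"api": "apply_moves", "payload": {"motion": [[0.3,0,0,-0.002,0],[0.3,0,0,-0.004,0],[0.3,0,0,-0.006,0],[0.3,0,0,-0.008,0]]}}

```text
time_s: 5.2
eef_pos: [0.4839, 0.0516, 0.0652]
tool_rot: [0.45, 0.546, -0.45, 0.546]
ft_force: [-0.3, 0.8, 0.1]
grip_width: 0.0552
```

Request:
{"api": "apply_moves", "payload": {"motion": [[0.3,0,0,-0.001,0],[0.3,0,0,-0.002,0],[0.3,0,0,-0.003,0],[0.3,0,0,-0.004,0]]}}

```text
time_s: 5.6
eef_pos: [0.4839, 0.0515, 0.0612]
tool_rot: [0.45, 0.546, -0.45, 0.546]
ft_force: [0.1, -0.2, -0.5]
grip_width: 0.0551
```

Request:
{"api": "apply_moves", "payload": {"motion": [[0.3,0,0,-0.001,0],[0.3,0,0,-0.002,0],[0.3,0,0,-0.003,0],[0.3,0,0,-0.004,0]]}}

```text
time_s: 6.0
eef_pos: [0.4839, 0.0516, 0.0578]
tool_rot: [0.45, 0.546, -0.45, 0.546]
ft_force: [-2.0, -0.8, 4.7]
grip_width: 0.055
```

Request:
{"api": "apply_moves", "payload": {"motion": [[0.3,0,0,-0.001,0],[0.3,0,0,-0.002,0],[0.3,0,0,-0.003,0],[0.3,0,0,-0.004,0]]}}

```text
time_s: 6.4
eef_pos: [0.4839, 0.0516, 0.0552]
tool_rot: [0.449, 0.545, -0.45, 0.546]
ft_force: [-7.9, -1.7, 21.6]
grip_width: 0.0557
```

Fz has reached 21.6 N with Fx at -7.9 N, so the socket is riding on the +x wall. I'll back off a little and shift towards -x.

Request:
{"api": "apply_moves", "payload": {"motion": [[0.3,0,0,0.003,0],[0.3,-0.001,0,0.003,0],[0.3,-0.002,0,0.003,0],[0.3,-0.003,-0.0005,0.003,0],[0.3,-0.003,-0.0005,0.003,0]]}}

```text
time_s: 6.9
eef_pos: [0.4804, 0.0509, 0.0558]
tool_rot: [0.45, 0.546, -0.45, 0.545]
ft_force: [1.1, -0.8, -1.5]
grip_width: 0.0552
```

Request:
{"api": "apply_moves", "payload": {"motion": [[0.3,0,0,-0.001,0],[0.3,0,0,-0.002,0],[0.3,0,0,-0.003,0]]}}

```text
time_s: 7.2
eef_pos: [0.4809, 0.0513, 0.0546]
tool_rot: [0.45, 0.546, -0.45, 0.546]
ft_force: [-4.3, -0.5, 12.2]
grip_width: 0.0552
```

Request:
{"api": "apply_moves", "payload": {"motion": [[0.3,-0.001,0,0,0],[0.3,-0.0015,0,-0.001,0],[0.3,-0.0015,0,-0.002,0],[0.3,-0.0015,0,-0.003,0]]}}

```text
time_s: 7.6
eef_pos: [0.481, 0.0518, 0.0523]
tool_rot: [0.45, 0.545, -0.449, 0.547]
ft_force: [-1.3, 1.0, 8.7]
grip_width: 0.0548
```

```bash
python3 - <<'E'
from h import *
s=sense();print(s["eef_pos"],s["ft_force"],s["moment"],s["grip_width"]);Rm=R.from_quat(s["tool_rot"]).as_matrix();print(Rm[:,0])
T=wristT(s);im=grab_frame("wrist")[:,:,::-1];cv2.imwrite("pics/w3.png",im)
E
```

```text
[0.48097278 0.0518167  0.05227034] [-1.31909916  1.00599191  8.65100549] [0.04781951 0.32554996 0.07432321] 0.054844183634728545
[ 3.73142545e-03  2.28446318e-04 -9.99993012e-01]
```

View pics/w3.png

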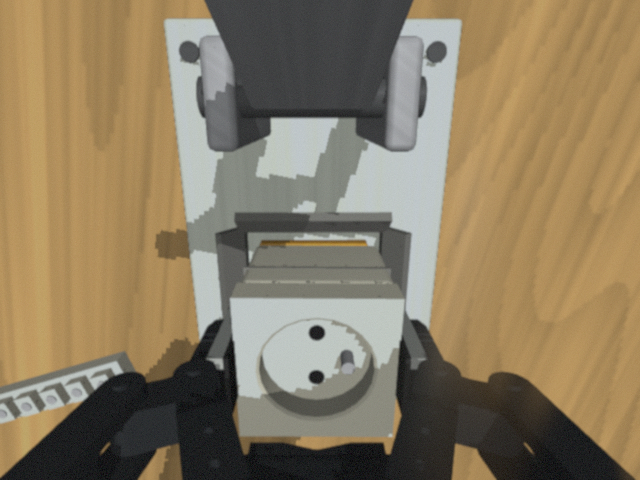

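Wrist view: the socket is inside the well and square. Its midline is at column 318 and the nest's is at 314, so it sits about 1.5 mm too far +x. A thin brass strip shows behind it at row 243. I'll nudge it towards -x and keep pressing slowly.

Request:
{"api": "apply_moves", "payload": {"motion": [[0.3,-0.001,0,-0.001,0],[0.3,-0.0015,0,-0.002,0],[0.3,-0.0015,0,-0.003,0]]}}

```text
time_s: 7.95
eef_pos: [0.4809, 0.0519, 0.0492]
tool_rot: [0.451, 0.544, -0.448, 0.547]
ft_force: [0.6, -0.4, 7.2]
grip_width: 0.0551
```

Request:
{"api": "apply_moves", "payload": {"motion": [[0.3,0,0,-0.001,0],[0.3,0,0,-0.002,0]]}}

```text
time_s: 8.15
eef_pos: [0.4809, 0.0519, 0.0483]
tool_rot: [0.451, 0.544, -0.448, 0.547]
ft_force: [-3.5, -1.5, 22.7]
grip_width: 0.0555
```

Request:
{"api": "apply_moves", "payload": {"motion": [[0.3,0,0,-0.001,0],[0.3,0,0,-0.002,0]]}}

```text
time_s: 8.35
eef_pos: [0.481, 0.0519, 0.0482]
tool_rot: [0.451, 0.544, -0.448, 0.548]
ft_force: [-7.5, -1.3, 35.9]
grip_width: 0.0548
```

Sliding force was a steady 7–9 N, then rose sharply to 36 N with no further travel, about 10 mm below first contact. That means it is home. I'll relieve the force, let go and rise.

Request:
{"api": "apply_moves", "payload": {"motion": [[0.3,0,0,0.001,0],[0.3,0,0,0.003,0],[0.3,0,0,0.003,0]]}}

```text
time_s: 8.65
eef_pos: [0.4805, 0.0519, 0.0484]
tool_rot: [0.451, 0.544, -0.448, 0.547]
ft_force: [-0.8, 1.0, 10.6]
grip_width: 0.0551
```

Request:
{"api": "apply_moves", "payload": {"motion": [[1,0,0,0,0],[1,0,0,0,0],[1,0,0,0,0],[1,0,0,0,0],[1,0,0,0,0]]}}

```text
time_s: 9.15
eef_pos: [0.4775, 0.051, 0.0459]
tool_rot: [0.45, 0.546, -0.45, 0.545]
ft_force: [0.1, -0.1, 0.8]
grip_width: 0.0849
```

Request:
{"api": "apply_moves", "payload": {"motion": [[1,0,0,0.02,0],[1,0,0,0.05,0],[1,0,0,0.085,0],[1,0,0,0.085,0]]}}

```text
time_s: 9.55
eef_pos: [0.4817, 0.052, 0.1357]
tool_rot: [0.452, 0.543, -0.447, 0.548]
ft_force: [0.2, 0.2, 0.2]
grip_width: 0.0857
```

```bash
python3 - <<'E'
from h import *
s=sense();print(s["eef_pos"],s["ft_force"],s["q"])
T=wristT(s);np.save("w4.npy",T);im=grab_frame("wrist")[:,:,::-1];cv2.imwrite("pics/w4.png",im)
E
```

```text
[0.48165281 0.05198856 0.13573704] [0.24437903 0.19530457 0.21872435] [ 0.29355952  0.29555754 -0.52997035  1.82319181  0.17141324  1.05767754
 -0.10847971]
```

View pics/w4.png

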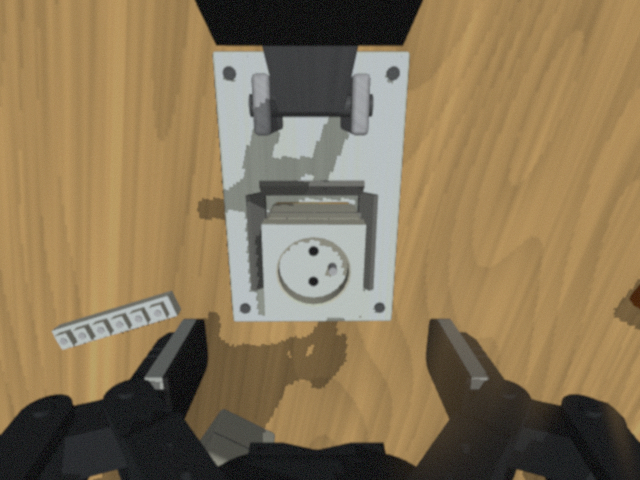

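The socket sits square in the nest, with its top face spanning columns 262–366 and rows 222–318. Next I'll shut the gripper, go over and behind the crossbar, and check there.

Request:
{"api": "apply_moves", "payload": {"motion": [[0,0,0,0.045,0],[0,0,0,0.09,0],[0,0,0,0.13,0],[0,-0.008,0.04,0.135,0],[0,-0.016,0.08,0.135,0]]}}

```text
time_s: 10.1
eef_pos: [0.4628, 0.1307, 0.267]
tool_rot: [0.452, 0.544, -0.451, 0.545]
ft_force: [0.6, 0.6, -0.7]
grip_width: 0.0123
```

Request:
{"api": "apply_moves", "payload": {"motion": [[0,-0.008,0.04,0,0],[0,-0.016,0.082,0,0],[0,-0.016,0.082,0,0],[0,-0.016,0.082,0,0]]}}

```text
time_s: 10.5
eef_pos: [0.4448, 0.2138, 0.2649]
tool_rot: [0.448, 0.547, -0.45, 0.546]
ft_force: [0.5, -0.9, -0.6]
grip_width: 0.0003
```

```bash
python3 - <<'E'
from h import *
s=sense();print(s["eef_pos"],s["ft_force"],s["q"],s["grip_width"])
a=grab_frame("scene")[20:290,200:440,::-1]
cv2.imwrite("pics/s5.png",cv2.resize(a,None,fx=2,fy=2))
n=np.array([.4795,.0515]);yd=np.array([-.188,.982]);h=np.r_[n+yd*.085,.09]
for t in(1.75,1.9,2.05):
  c=h+.135*np.r_[-yd*np.cos(t),np.sin(t)];print(t,c.round(3),((proj("scene",c)-[200,20])*2).round(),"tcp",((proj("scene",s["eef_pos"])-[200,20])*2).round())
E
```

```text
[0.44475453 0.21382082 0.26492728] [ 0.4677923  -0.92185139 -0.57919933] [ 0.05668553  0.2361749  -0.65860515  1.57665514  0.14591094  1.38143917
 -0.42077628] 0.00033099522035071955
1.75 [0.459 0.159 0.223] [[282. 152.]] tcp [[298.  66.]]
1.9 [0.455 0.178 0.218] [[288. 144.]] tcp [[298.  66.]]
2.05 [0.452 0.196 0.21 ] [[294. 139.]] tcp [[298.  66.]]
```

View pics/s5.png

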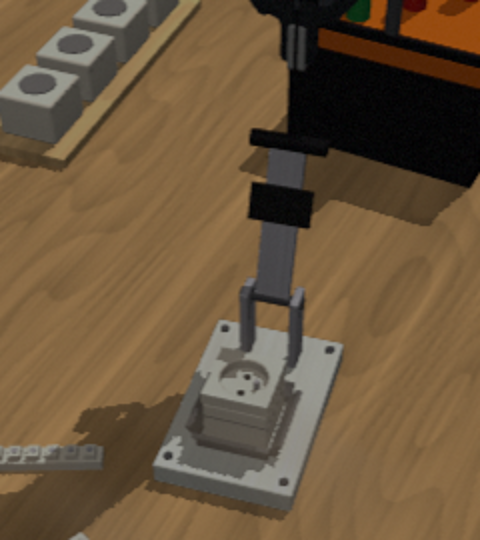

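The tip is behind the bar, which reads about 1.93 rad in the crop at (289,142). I'll lower the tip and push along the arc.

Request:
{"api": "apply_moves", "payload": {"motion": [[0,0,0,-0.02,0],[0,0,0,-0.04,0],[0,0,0,-0.06,0],[0,0.002,-0.01,-0.06,0],[0,0.004,-0.02,-0.06,0]]}}

```text
time_s: 11.05
eef_pos: [0.4497, 0.1915, 0.206]
tool_rot: [0.45, 0.546, -0.451, 0.545]
ft_force: [-1.5, 2.1, 1.4]
grip_width: -0.0002
```

Request:
{"api": "apply_moves", "payload": {"motion": [[0,0.0015,-0.008,0.002,0],[0,0.003,-0.016,0.004,0],[0,0.0045,-0.024,0.006,0],[0,0.006,-0.032,0.008,0],[0,0.0075,-0.04,0.01,0]]}}

```text
time_s: 11.55
eef_pos: [0.4578, 0.1525, 0.2168]
tool_rot: [0.45, 0.545, -0.449, 0.546]
ft_force: [0.2, 1.5, -1.3]
grip_width: 0.0001
```

Request:
{"api": "apply_moves", "payload": {"motion": [[0,0.0015,-0.008,0.0,0],[0,0.003,-0.016,0.0,0],[0,0.0045,-0.024,-0.001,0],[0,0.006,-0.032,-0.002,0],[0,0.0075,-0.04,-0.003,0]]}}

```text
time_s: 12.05
eef_pos: [0.465, 0.1125, 0.213]
tool_rot: [0.45, 0.546, -0.45, 0.546]
ft_force: [0.7, 2.6, -0.8]
grip_width: 0.0003
```

Request:
{"api": "apply_moves", "payload": {"motion": [[0,0.002,-0.01,-0.004,0],[0,0.004,-0.02,-0.009,0],[0,0.0055,-0.029,-0.015,0],[0,0.0075,-0.039,-0.022,0],[0,0.009,-0.048,-0.03,0]]}}

```text
time_s: 12.55
eef_pos: [0.4742, 0.0635, 0.1827]
tool_rot: [0.45, 0.545, -0.45, 0.546]
ft_force: [0.1, 1.4, 1.7]
grip_width: 0.0002
```

Request:
{"api": "apply_moves", "payload": {"motion": [[0,0.002,-0.009,-0.009,0],[0,0.003,-0.016,-0.019,0],[0,0.004,-0.022,-0.029,0],[0,0.005,-0.026,-0.039,0]]}}

```text
time_s: 12.95
eef_pos: [0.4788, 0.0381, 0.1432]
tool_rot: [0.45, 0.546, -0.45, 0.546]
ft_force: [-0.0, -0.4, 1.6]
grip_width: 0.0002
```

```bash
python3 - <<'E'
from h import *
s=sense();print(s["eef_pos"],s["ft_force"])
a=grab_frame("scene")[20:290,200:440,::-1]
cv2.imwrite("pics/s6.png",cv2.resize(a,None,fx=2,fy=2))
E
```

```text
[0.47876159 0.03809164 0.14322858] [-0.04523724 -0.42443142  1.62005777]
```

View pics/s6.png

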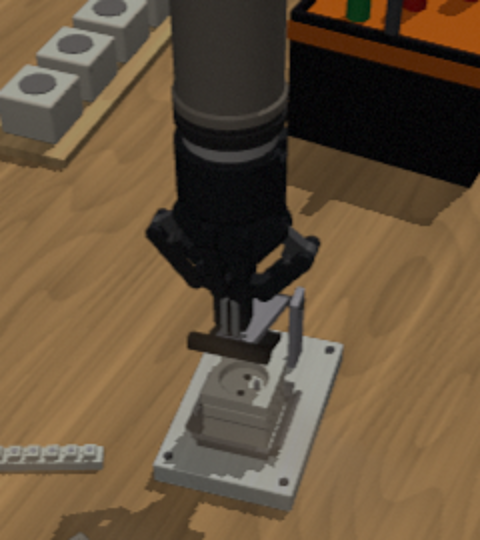

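The arm is at about 0.4 rad, with the fingertip on it behind the bar and the bar in front at (233,345). I'll keep pressing down to the pad.

Request:
{"api": "apply_moves", "payload": {"motion": [[0,0.001,-0.004,-0.01,0],[0,0.0015,-0.007,-0.02,0],[0,0.002,-0.01,-0.028,0],[0,0.002,-0.011,-0.035,0],[0,0.002,-0.012,-0.041,0]]}}

```text
time_s: 13.5
eef_pos: [0.481, 0.0273, 0.1027]
tool_rot: [0.45, 0.546, -0.449, 0.546]
ft_force: [0.3, 0.2, 1.7]
grip_width: 0.0001
```

Request:
{"api": "apply_moves", "payload": {"motion": [[0,0,0,-0.002,0],[0,0,0,-0.004,0],[0,0,0,-0.005,0]]}}

```text
time_s: 13.8
eef_pos: [0.4807, 0.0268, 0.0982]
tool_rot: [0.45, 0.546, -0.45, 0.546]
ft_force: [-0.5, 0.1, 1.9]
grip_width: -0.0001
```

Request:
{"api": "apply_moves", "payload": {"motion": [[0,0,0,-0.001,0],[0,0,0,-0.002,0],[0,0,0,-0.003,0]]}}

```text
time_s: 14.1
eef_pos: [0.4808, 0.0268, 0.0953]
tool_rot: [0.45, 0.546, -0.45, 0.546]
ft_force: [0.1, -1.3, 1.3]
grip_width: 0.0
```

Request:
{"api": "apply_moves", "payload": {"motion": [[0,0,0,-0.001,0],[0,0,0,-0.002,0]]}}

```text
time_s: 14.3
eef_pos: [0.481, 0.0269, 0.094]
tool_rot: [0.45, 0.545, -0.45, 0.546]
ft_force: [-2.6, -1.5, 12.1]
grip_width: -0.0001
```

Request:
{"api": "apply_moves", "payload": {"motion": [[0,0,0,-0.001,0],[0,0,0,-0.002,0]]}}

```text
time_s: 14.5
eef_pos: [0.481, 0.0269, 0.0938]
tool_rot: [0.449, 0.545, -0.45, 0.546]
ft_force: [-7.4, -1.7, 23.1]
grip_width: -0.0002
```

Request:
{"api": "apply_moves", "payload": {"motion": [[0,0,0,0.004,0],[0,0,0,0.02,0],[0,0,0,0.05,0],[0,0,0,0.1,0],[0,0,0,0.15,0]]}}

```text
time_s: 15.0
eef_pos: [0.48, 0.0275, 0.2421]
tool_rot: [0.449, 0.547, -0.45, 0.545]
ft_force: [0.9, -0.3, 0.8]
grip_width: 0.0003
```

Request:
{"api": "apply_moves", "payload": {"motion": [[0,0.03,-0.04,0,0],[0,0.06,-0.08,0,0],[0,0.09,-0.12,0,0],[0,0.12,-0.16,0,0],[0,0.12,-0.16,0,0]]}}

```text
time_s: 15.5
eef_pos: [0.6025, -0.1423, 0.2378]
tool_rot: [0.451, 0.543, -0.454, 0.543]
ft_force: [-0.6, -1.7, -1.6]
grip_width: -0.0002
```

```bash
python3 - <<'E'
from h import *
s=sense();print(s["eef_pos"],s["ft_force"],s["time_s"])
a=grab_frame("scene")[130:290,230:430,::-1];b=grab_frame("top")[200:360,120:340,::-1]
f=lambda x,w:cv2.resize(x,(w,int(x.shape[0]*w/x.shape[1])),interpolation=cv2.INTER_CUBIC)
A=f(a,400);B=f(b,400);h=max(len(A),len(B));o=np.zeros((h,800,3),np.uint8);o[:len(A),:400]=A;o[:len(B),400:]=B
cv2.imwrite("pics/s7.png",o)
n=np.array([.4795,.0515]);yd=np.array([-.188,.982]);h=np.r_[n+yd*.085,.09]
for t in(0,.1,.2):
  c=h+.135*np.r_[-yd*np.cos(t),np.sin(t)];print(t,((proj("scene",c)-[230,130])*2).round(1),((proj("top",c)-[120,200])*400/220+[400,0]).round(1))
E
```

```text
[ 0.60251646 -0.14232539  0.23778534] [-0.64860564 -1.67966872 -1.59847151] 15.5
0 [[164.1 190.2]] [[729.5 127.4]]
0.1 [[164.  177.9]] [[727.5 125.4]]
0.2 [[164.5 164.2]] [[723.7 123.7]]
```

View pics/s7.png

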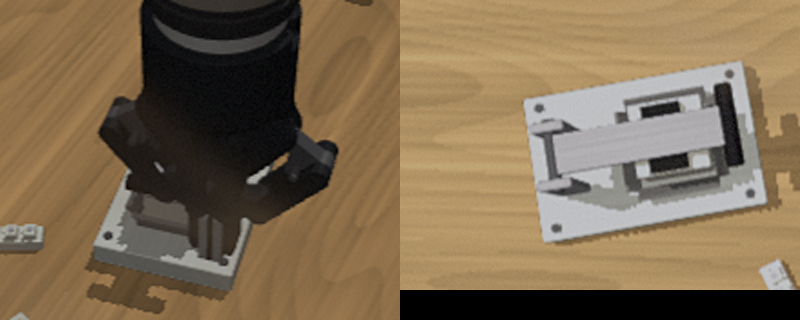

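The top view shows the clamp level over the socket, with the bar at (729,125) against a predicted 729.5 for angle 0. The robot is clear, so I'll let it settle and hand in.

Request:
{"api": "apply_moves", "payload": {"motion": [[0,0,0,0,0],[0,0,0,0,0],[0,0,0,0,0]]}}

```text
time_s: 15.9
eef_pos: [0.6006, -0.1314, 0.242]
tool_rot: [0.449, 0.546, -0.449, 0.546]
ft_force: [-0.6, -0.4, -0.2]
grip_width: 0.0004
```

```bash
python3 -c "
from plant import *
print(sense()['ft_force'],sense()['time_s']);print(hand_in())"
```

```text
[-0.64269832 -0.43272742 -0.21006285] 15.9
the job is handed in; nothing more can be done
None
```

The socket is in the nest with the clamp closed on it, and I handed the job in at 15.9 s. The hand-in gives no verdict, so success rests on the checks below.

- **Seating:** I placed the socket face up and pressed it down slowly with the clamp open. The brass plate slid at 7–9 N, then the force rose sharply to 36 N with no further travel, about 10 mm below first contact. On the way in it caught on the flared +x wall at 22 N, so I backed off, shifted it about 5 mm and carried on. After I let go, the wrist picture showed it square in the nest. A rough estimate from that picture put its top 76 mm above the table, against 80 mm expected. That is within a few mm, so the force stop is the stronger evidence.
- **Clamp:** I swung it over with the shut fingertips and pressed until it stopped firm at 23 N. The fingertip was then at z = 0.094 m, where the arm is level. In the last top view the crossbar was where it should be for a fully closed clamp, to within about 1 mm.
- **Robot clear:** The gripper was about 0.24 m above the table, away from the stand, with force readings near zero. The arm blocked the last scene view, so the clamp angle was checked from the top view and the force stop only.

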